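Switch on the mug warmer under the mug

TASK

Three identical mug warmers stand on the tiled table, and the mug standing on one of them has to be kept warm. On that warmer, gently press the large round power key down with your fingertips and let it come up, then press the narrow bar-shaped timer key beside it in the same way, and draw back. Leave the keys of the other two warmers alone, do not grasp, lift or shift anything, and disturb nothing else on the table.

Things in the scene. Friction and masses are not known exactly. Their poses are not given: they have to be found in the camera images.
- warmer_mug: the mug warmer that carries the mug (the one to be operated). All three are alike: loose white base 210 x 120 mm, 0.7 kg, top 18 mm above the table; round dark heating plate (100 mm across, top at 22 mm) at the rear, x = +45 mm; two black keys at the front, x = -70 mm, facing roughly towards the robot. Origin: centre of the underside; x from keys to plate, y left seen from the key end, z up
- mug_power_top (a point): centre of the top of the large round power key (28 mm across) of the warmer that carries the mug (the one to be operated); at x = -70, y = +28 mm in its warmer's frame. At rest the key's top is 29 mm above the table, 11 mm proud of the base
- mug_timer_top (a point): centre of the top of the narrow bar-shaped timer key (30 mm long in the warmer's x, 10 mm wide) of the warmer that carries the mug (the one to be operated); at x = -70, y = -32 mm in its warmer's frame, 60 mm from the power key. Its top is 29 mm above the table at rest
- mug_power (a joint): travel of the power key of the warmer that carries the mug (the one to be operated): 0 up, 0.008 m fully down. It is sprung: 1.7 N starts it, 6 N brings it fully down, it counts as pressed past 4.5 mm (4.1 N), and it springs back when let go
- mug_timer (a joint): travel of the timer key of the warmer that carries the mug (the one to be operated): 0 up, 0.008 m fully down; same spring as the power key
- warmer_bowl: the mug warmer that carries the sugar bowl (leave alone). All three are alike: loose white base 210 x 120 mm, 0.7 kg, top 18 mm above the table; round dark heating plate (100 mm across, top at 22 mm) at the rear, x = +45 mm; two black keys at the front, x = -70 mm, facing roughly towards the robot. Origin: centre of the underside; x from keys to plate, y left seen from the key end, z up
- bowl_power_top (a point): centre of the top of the large round power key (28 mm across) of the warmer that carries the sugar bowl (leave alone); at x = -70, y = +28 mm in its warmer's frame. At rest the key's top is 29 mm above the table, 11 mm proud of the base
- bowl_timer_top (a point): centre of the top of the narrow bar-shaped timer key (30 mm long in the warmer's x, 10 mm wide) of the warmer that carries the sugar bowl (leave alone); at x = -70, y = -32 mm in its warmer's frame, 60 mm from the power key. Its top is 29 mm above the table at rest
- bowl_power (a joint): travel of the power key of the warmer that carries the sugar bowl (leave alone): 0 up, 0.008 m fully down. It is sprung: 1.7 N starts it, 6 N brings it fully down, it counts as pressed past 4.5 mm (4.1 N), and it springs back when let go
- bowl_timer (a joint): travel of the timer key of the warmer that carries the sugar bowl (leave alone): 0 up, 0.008 m fully down; same spring as the power key
- warmer_empty: the mug warmer that is empty (leave alone). All three are alike: loose white base 210 x 120 mm, 0.7 kg, top 18 mm above the table; round dark heating plate (100 mm across, top at 22 mm) at the rear, x = +45 mm; two black keys at the front, x = -70 mm, facing roughly towards the robot. Origin: centre of the underside; x from keys to plate, y left seen from the key end, z up
- empty_power_top (a point): centre of the top of the large round power key (28 mm across) of the warmer that is empty (leave alone); at x = -70, y = +28 mm in its warmer's frame. At rest the key's top is 29 mm above the table, 11 mm proud of the base
- empty_timer_top (a point): centre of the top of the narrow bar-shaped timer key (30 mm long in the warmer's x, 10 mm wide) of the warmer that is empty (leave alone); at x = -70, y = -32 mm in its warmer's frame, 60 mm from the power key. Its top is 29 mm above the table at rest
- empty_power (a joint): travel of the power key of the warmer that is empty (leave alone): 0 up, 0.008 m fully down. It is sprung: 1.7 N starts it, 6 N brings it fully down, it counts as pressed past 4.5 mm (4.1 N), and it springs back when let go
- empty_timer (a joint): travel of the timer key of the warmer that is empty (leave alone): 0 up, 0.008 m fully down; same spring as the power key
- mug: off-white pottery mug standing on a warmer's plate: 84 mm across, 85 mm high, rim 107 mm above the table, handle at its own +y, never towards the keys. Its axis is 115 mm behind the line of the keys. Origin: centre of its underside
- warmer_mug_plate (a point): centre of the top of the heating plate under the mug
- sugar_bowl: off-white pottery bowl, 90 mm across, 50 mm high, on another warmer's plate. Origin: centre of its underside
- spare_mug: a second mug like the first, standing on the bare table to the left of the warmers. Origin: centre of its underside
- remote: black remote control 160 x 42 x 18 mm, lying along x between the left and middle warmers. Origin: centre of its underside
- honey_jar: small amber honey jar, 52 mm across, 70 mm high, between the middle and right warmers. Origin: centre of its underside
- cactus: cactus in a terracotta pot, 84 mm across, 125 mm high, to the right of the warmers. Origin: centre of its underside
- spoon: steel teaspoon 140 mm long, lying along x to the left of the warmers. Origin: underside, near the middle
- coasters: stack of four round cork coasters, 96 mm across, 24 mm high, to the right of the warmers. Origin: centre of its underside
Things that resemble listed ones, but are neither listed nor needed, are in the scene too. What is shaped like the warmer_mug but purple is not meant.

How it is judged:
On the way, in this order (a step that is already met when the one before it is completed fails the run):
1. the power key of the warmer under the mug is pressed (more than 4.5 mm of its 8 mm) while its timer key is up (value of joint mug_power above 0.0045 m and value of joint mug_timer below 0.001 m), for 0.05 s.
2. then, the power key up again, its timer key is pressed (more than 4.5 mm of its 8 mm) (value of joint mug_timer above 0.0045 m and value of joint mug_power below 0.001 m), for 0.05 s.
At the end, for the whole second after the job is handed in: all six keys are up again (within 1 mm), the mug stands upright and still on its warmer (within 20 mm of the plate's centre), and the warmers, the mug and all other loose things are within 15 mm of where they started (value of joint each of mug_power, mug_timer, bowl_power, bowl_timer, empty_power, empty_timer below 0.001 m and distance of each of warmer_mug, warmer_bowl, warmer_empty, mug, sugar_bowl, spare_mug, remote, honey_jar, cactus, spoon, coasters from where it was at the start of the episode below 0.015 m and horizontal distance between mug and warmer_mug_plate below 0.02 m and angle between mug's own z axis and vertical below 0.1 rad and linear speed of mug below 0.02 m/s); the robot touches nothing.
It fails at once if a key of another warmer is pressed (more than 2 mm) (value of joint any of bowl_power, bowl_timer, empty_power, empty_timer above 0.002 m).
It fails at once if the warmer under the mug is pushed harder than 25 N (contact force between any of the fingers, the arm and warmer_mug above 25 N).
It fails at once if a warmer or the mug is lifted by more than 10 mm or shifted by more than 20 mm (height (world z) of any of warmer_mug, warmer_bowl, warmer_empty above 0.01 m or height (world z) of mug above 0.032 m or distance of any of warmer_mug, warmer_bowl, warmer_empty, mug from where it was at the start of the episode above 0.02 m).
It fails at once if another thing on the table is moved by more than 20 mm (distance of any of sugar_bowl, spare_mug, remote, honey_jar, cactus, spoon, coasters from where it was at the start of the episode above 0.02 m).
It also fails if it takes over 38 s, if anything falls off the work surface, if the arm or the gripper's body presses on something with over 40 N, if the wrist force passes 120 N, or if a joint passes its speed limit or range.

ROBOT

A 7-joint arm with a two-finger parallel gripper is mounted at the origin on the work surface. World frame = base frame: x ahead of the robot, y to its left, z up, the work surface at z = 0. Lengths are in m, angles in rad, forces in N, time in s.
With the tool pointing down it reaches from about 0.425 to 0.975 m from the base axis. Payload 16.7 kg.
Tool frame: the origin (TCP) lies at the very end of the fingers, on their centre line; the grasp point (between the pads) lies 19 mm behind it; z points along the fingers, y is the line along which they close (so a half turn about z gives the same grasp; the last joint's range is limited). The gripper opens to 85 mm and grips with 20 to 120 N. Pads are 22 mm wide; open, the fingers measure 114 mm over their backs; the gripper's body (76 mm by 85 mm) begins 54 mm behind the grasp point. The pads swing forward as they close: fully open they stand 13 mm farther back than shut.
Start: joints at [-1.407, 0.426, 0.074, 1.606, -0.034, 1.111, -0.067], TCP at [0.208, 0.642, 0.231] pointing down, gripper open.
Joint ranges: [-2.85, 2.85], [-0.5, 2.14], [-1.23, 1.37], [0.21, 2.46], [-1.02, 4.16], [0.16, 2.05], [-2.73, 2.73]. Speed limits (rad/s): [1.89, 1.89, 2.39, 2.39, 3.01, 3.01, 3.01].

INTERFACE

Orientations are given as a unit quaternion [x, y, z, w].
In Python, from plant import robot, cams gives the robot as it stands. The module is installed in compiled form; this text tells all that it offers.
- The arm moves only by the shell command python3 -m creep 'ROWS' [FORCE]. ROWS is a JSON object whose one key "moves" holds a list of rows, each an object of numbers: "x", "y", "z": the shift along the world's x, y, z in m; "wx", "wy", "wz": the turn, a rotation vector about the world's x, y, z in degrees; "claw": the finger opening in m, from 0 to 0.0854. In form: {"moves": [{"x": .., "y": .., "z": .., "wx": .., "wy": .., "wz": .., "claw": ..}, ...]}. A call has 1 to 5 rows; each row shifts and turns the commanded pose from where the row before left it; what a row does not reach is not made up. A row lasts 1/12 s, in which the tool goes at most 41.7 mm and 7.16 degrees, less where a joint would pass 70% of its speed; a pose out of reach is approached as far as the arm can. A call with a gripper value outside its range is refused whole. The fingers move at their own pace and stop on an object; FORCE is the grip in N (left out, the last holds). Time passes only in rows, so rows that do not move let the fingers close. It gives the time, the measured TCP pose, the force, the opening and the grip force at its end, in the units of the state.
- robot.get_obs(): the state, without advancing time (a new reading comes with each control period).
- cams.grab_frame(name): name is "scene" or "top" or "wrist"; returns a dict with "img" (480x640x3 uint8, red, green, blue), "depth" (480x640 float32, m along the optical axis (not along the pixel's ray), 0 where there is no reading), "fx", "fy", "cx", "cy" (pixels), "dist_coeffs" ([k1, k2, p1, p2, k3] as OpenCV has them; the pictures are not rectified), "R" (3x3) and "t" (3): a world point X has camera coordinates R X + t. Camera axes: x right, y down, z forward; pixel columns grow to the right and rows downward; lengths in m; the calibration is good to about 2 mm. A picture is of the moment at which its call begins.
- robot.close_job(): hands the job in; it is judged then, once.
The state is a dict: "time": time; "joints": joint angles; "joint_velocities": joint speeds; "joint_efforts": joint torques, N m; "tcp_pos": TCP position; "ee_rot": TCP orientation; "ft_force": force on the tool from outside, world axes, zero at the start; "ft_torque": the same for the moment, N m; "gripper_width": finger opening in m; "gripper_force": force on a finger pad.
Only numpy, scipy, OpenCV 4.12 (cv2) and the standard library are available. Lean on these libraries where they do the work, as an engineer would, in place of code of your own. Each camera call takes 0.05 s, during which the arm holds its last target. There are 200 camera calls.

## Working session

There is one attempt and no reset: what is moved stays moved. The work goes in short steps, Python scripts to look and compute and a shell command to move; the robot and the scene stay as the last step left them, time stands still between calls to the robot, and variables do not carry over. Pictures are saved under pics/ and viewed, at most 10 in all, crops included, and the job is handed in when it is done.

```bash
mkdir -p pics
cat > h.py <<'E'
import numpy as np, cv2, pickle
def P(f,u,v,d=None,z=None):
    K=np.array([[f['fx'],0,f['cx']],[0,f['fy'],f['cy']],[0,0,1]])
    p=cv2.undistortPoints(np.array([[[u,v]]],float),K,np.array(f['dist_coeffs']))[0,0]
    R=np.array(f['R']);t=np.array(f['t']);r=R.T@np.array([p[0],p[1],1]);c=-R.T@t
    if z is not None: return c+r*(z-c[2])/r[2]
    if d is None: d=np.median(f['depth'][int(v)-1:int(v)+2,int(u)-1:int(u)+2])
    return c+r*d
E
python3 - <<'E'
from plant import robot,cams
import cv2,pickle
for n in('top','scene'):
    f=cams.grab_frame(n);pickle.dump(f,open(n+'.pkl','wb'));cv2.imwrite(f'pics/{n}.png',f['img'][:,:,::-1])
o=robot.get_obs();print(o['time'],o['tcp_pos'],o['ee_rot'],o['ft_force'],o['gripper_width'])
E
```

```text
0.1 [0.20828653 0.64167006 0.23068239] [ 1.56281476e-01  9.87712394e-01 -5.70608731e-04 -4.06894845e-05] [-0.39141932 -0.58365221 -0.26374345] 0.08541600153288025
```

View pics/top.png

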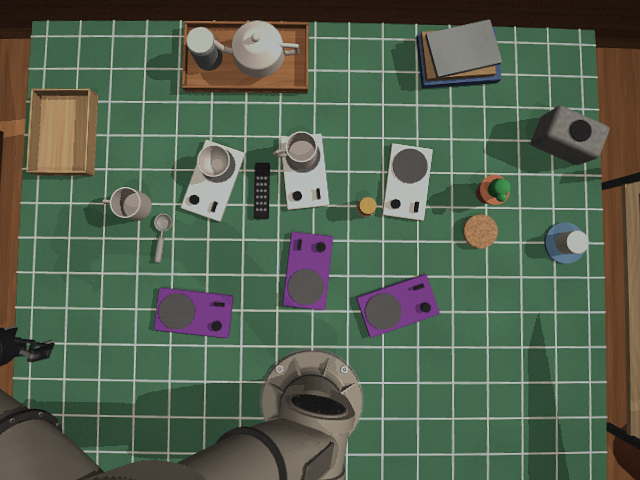

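View pics/scene.png

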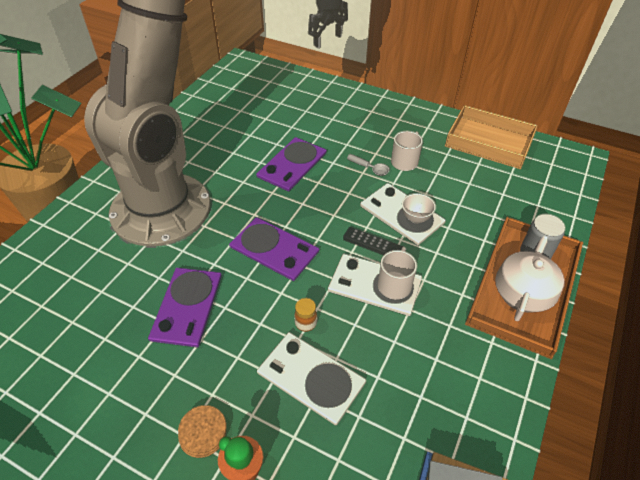

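The mug is on the middle white warmer: in the top view its power key is near (297,196) and its timer near (317,195). In the scene view they are near (352,263) and (345,281). The left white warmer carries the bowl and the right one is empty. I'll enlarge both views.

Run:
```python
import pickle,cv2,numpy as np
from h import P
a=pickle.load(open('top.pkl','rb'));b=pickle.load(open('scene.pkl','rb'))
A=cv2.resize(a['img'][175:215,275:335],None,fx=8,fy=8,interpolation=2)
B=cv2.resize(b['img'][250:295,325:375],None,fx=8,fy=8,interpolation=2)
c=np.zeros((360,800+80,3),np.uint8);c=np.zeros((360,880,3),np.uint8);c[:320,:480]=A;c[:360,480:880]=B
cv2.imwrite('pics/crop.png',c[:,:800,::-1])
for f,pts in((a,[(297,196),(317,195),(285,208),(328,206)]),(b,[(352,263),(345,281)])):
  for p in pts: print(p,P(f,*p).round(4),P(f,*p,z=.029).round(4))
```

```text
(297, 196) [0.5713 0.0477 0.029 ] [0.5713 0.0477 0.029 ]
(317, 195) [ 0.5749 -0.0085  0.0281] [ 0.5748 -0.0085  0.029 ]
(285, 208) [0.5402 0.0824 0.0012] [0.537  0.0808 0.029 ]
(328, 206) [ 5.477e-01 -4.070e-02 -5.000e-04] [ 0.5441 -0.0396  0.029 ]
(352, 263) [0.5744 0.0448 0.03  ] [0.5741 0.0455 0.029 ]
(345, 281) [ 0.5824 -0.0142  0.0295] [ 0.5823 -0.0139  0.029 ]
```

View pics/crop.png

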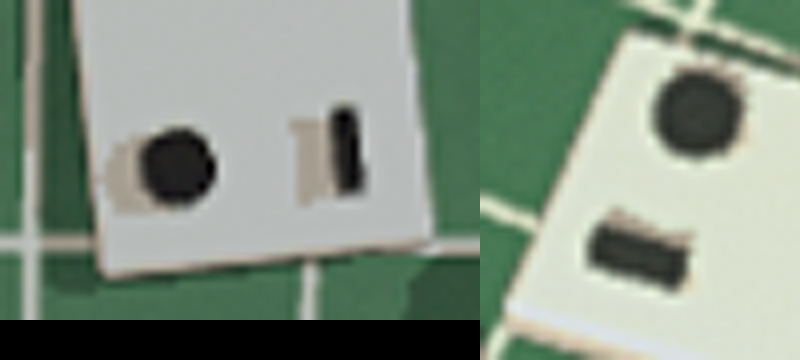

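The crop shows the power key centre at (296.8,195.4) in the top view and (351.8,263.6) in the scene view. The timer is at (317.8,193.3) and (344.3,281.2). Next I triangulate from these.

Run:
```python
import pickle,cv2,numpy as np
from h import P
from scipy.spatial.transform import Rotation as Rn
a=pickle.load(open('top.pkl','rb'));b=pickle.load(open('scene.pkl','rb'))
def tri(p,q):
    A=np.zeros((3,3));y=np.zeros(3)
    for f,s in((a,p),(b,q)):
        o=P(f,*s,d=0.);r=P(f,*s,d=1.)-o;r/=np.linalg.norm(r);M=np.eye(3)-np.outer(r,r);A+=M;y+=M@o
    return np.linalg.solve(A,y)
X=tri((296.8,195.4),(351.8,263.6));Y=tri((317.8,193.3),(344.3,281.2))
print(X,Y,np.linalg.norm(X-Y),np.degrees(np.arctan2(*(X-Y)[[0,1]])))
for f,p,q in((a,(296.8,195.4),(317.8,193.3)),(b,(351.8,263.6),(344.3,281.2))):print(P(f,*p,z=.029),P(f,*q,z=.029))
from plant import robot
o=robot.get_obs();print(Rn.from_quat(o['ee_rot']).as_matrix().round(3))
```

```text
[0.5732795  0.04814051 0.02335407] [ 0.57995817 -0.01102442  0.02352105] 0.05954091849778833 -6.440416944780624
[0.57294878 0.04823911 0.029     ] [ 0.57964216 -0.01064848  0.029     ]
[0.57442536 0.04354051 0.029     ] [ 0.58099819 -0.01519141  0.029     ]
[[-0.951  0.309 -0.   ]
 [ 0.309  0.951 -0.001]
 [-0.    -0.001 -1.   ]]
```

Triangulation agrees with the stated sizes: the keys are 59.5 mm apart (60 expected) and the heights are close to 29 mm. The warmer's yaw is about +6.3°. Now I'll shut the gripper and travel over at the current height.

```bash
python3 -m creep '{"moves":[{"x":0.018,"y":-0.030,"wz":1.2,"claw":0},{"x":0.018,"y":-0.030,"wz":1.2,"claw":0},{"x":0.018,"y":-0.030,"wz":1.2,"claw":0},{"x":0.018,"y":-0.030,"wz":1.2,"claw":0},{"x":0.018,"y":-0.030,"wz":1.2,"claw":0}]}' 20
python3 -m creep '{"moves":[{"x":0.018,"y":-0.030,"wz":1.2,"claw":0},{"x":0.018,"y":-0.030,"wz":1.2,"claw":0},{"x":0.018,"y":-0.030,"wz":1.2,"claw":0},{"x":0.018,"y":-0.030,"wz":1.2,"claw":0},{"x":0.018,"y":-0.030,"wz":1.2,"claw":0}]}'
```

```text
$.moves[0]: bad value
$.moves[0]: bad value
```

```bash
python3 -m creep '{"moves":[{"x":0.018,"y":-0.030,"z":0.0,"wx":0.0,"wy":0.0,"wz":1.2,"claw":0.0}]}' 20
```

```text
time: 0.18
tcp_pos: [0.2216, 0.6156, 0.2302]
ee_rot: [0.143, 0.99, 0.0, -0.001]
ft_force: [-0.4, 0.3, -0.9]
gripper_width: 0.0751
gripper_force: 0.0
```

All keys are needed in each row.

```bash
python3 -m creep '{"moves":[{"x":0.018,"y":-0.030,"z":0.0,"wx":0.0,"wy":0.0,"wz":1.2,"claw":0.0},{"x":0.018,"y":-0.030,"z":0.0,"wx":0.0,"wy":0.0,"wz":1.2,"claw":0.0},{"x":0.018,"y":-0.030,"z":0.0,"wx":0.0,"wy":0.0,"wz":1.2,"claw":0.0},{"x":0.018,"y":-0.030,"z":0.0,"wx":0.0,"wy":0.0,"wz":1.2,"claw":0.0},{"x":0.018,"y":-0.030,"z":0.0,"wx":0.0,"wy":0.0,"wz":1.2,"claw":0.0}]}'
python3 -m creep '{"moves":[{"x":0.018,"y":-0.030,"z":0.0,"wx":0.0,"wy":0.0,"wz":1.2,"claw":0.0},{"x":0.018,"y":-0.030,"z":0.0,"wx":0.0,"wy":0.0,"wz":1.2,"claw":0.0},{"x":0.018,"y":-0.030,"z":0.0,"wx":0.0,"wy":0.0,"wz":1.2,"claw":0.0},{"x":0.018,"y":-0.030,"z":0.0,"wx":0.0,"wy":0.0,"wz":1.2,"claw":0.0},{"x":0.018,"y":-0.030,"z":0.0,"wx":0.0,"wy":0.0,"wz":1.2,"claw":0.0}]}'
```

```text
time: 0.6
tcp_pos: [0.3169, 0.4603, 0.2311]
ee_rot: [0.093, 0.996, -0.0, -0.0]
ft_force: [1.0, 0.4, -0.0]
gripper_width: 0.0125
gripper_force: 0.0
time: 1.02
tcp_pos: [0.4068, 0.3103, 0.2312]
ee_rot: [0.041, 0.999, -0.0, -0.0]
ft_force: [1.2, 0.0, 0.2]
gripper_width: 0.0
gripper_force: 0.0
```

```bash
python3 -m creep '{"moves":[{"x":0.015,"y":-0.026,"z":0.0,"wx":0.0,"wy":0.0,"wz":1.2,"claw":0.0},{"x":0.015,"y":-0.026,"z":0.0,"wx":0.0,"wy":0.0,"wz":1.2,"claw":0.0},{"x":0.015,"y":-0.026,"z":0.0,"wx":0.0,"wy":0.0,"wz":1.2,"claw":0.0},{"x":0.015,"y":-0.026,"z":0.0,"wx":0.0,"wy":0.0,"wz":1.2,"claw":0.0},{"x":0.015,"y":-0.026,"z":0.0,"wx":0.0,"wy":0.0,"wz":1.2,"claw":0.0}]}'
python3 -m creep '{"moves":[{"x":0.015,"y":-0.026,"z":0.0,"wx":0.0,"wy":0.0,"wz":1.2,"claw":0.0},{"x":0.015,"y":-0.026,"z":0.0,"wx":0.0,"wy":0.0,"wz":1.2,"claw":0.0},{"x":0.015,"y":-0.026,"z":0.0,"wx":0.0,"wy":0.0,"wz":1.2,"claw":0.0},{"x":0.015,"y":-0.026,"z":0.0,"wx":0.0,"wy":0.0,"wz":1.2,"claw":0.0},{"x":0.015,"y":-0.026,"z":0.0,"wx":0.0,"wy":0.0,"wz":1.2,"claw":0.0}]}'
python3 - <<'E'
from plant import robot,cams
import cv2,pickle
f=cams.grab_frame('wrist');f=cams.grab_frame('wrist');pickle.dump(f,open('w1.pkl','wb'));cv2.imwrite('pics/w1.png',f['img'][:,:,::-1])
o=robot.get_obs();print(o['time'],o['tcp_pos'],o['joints'],o['ft_force'])
E
```

```text
time: 1.43
tcp_pos: [0.4817, 0.1805, 0.2313]
ee_rot: [-0.011, 1.0, -0.0, -0.0]
ft_force: [0.7, 0.5, -0.4]
gripper_width: 0.0004
gripper_force: 0.0
time: 1.85
tcp_pos: [0.5567, 0.0506, 0.2312]
ee_rot: [-0.064, 0.998, -0.0, -0.0]
ft_force: [0.6, 0.5, 0.5]
gripper_width: 0.0002
gripper_force: 0.0
1.95 [0.55780428 0.04720756 0.23117777] [-0.52309652  0.24647642  0.3833736   1.88530041 -0.10449224  1.02933127
  1.59582158] [0.3574536  0.21442155 0.51401381]
```

View pics/w1.png

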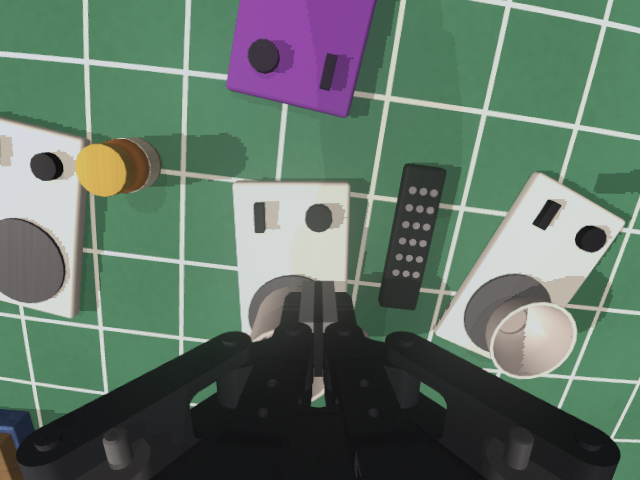

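The wrist view, with image-up towards the robot, shows the mug's warmer centred: power key at (319,217), timer at (260,217). Next I measure these against the earlier values.

Run:
```python
import pickle,cv2,numpy as np
from h import P
f=pickle.load(open('w1.pkl','rb'));im=f['img'].mean(2)
for n,(u,v,w) in dict(power=(319,217,18),timer=(260,217,20)).items():
    s=(im[v-w:v+w,u-w:u+w]<90).astype(np.uint8);k,l,st,c=cv2.connectedComponentsWithStats(s)
    i=l[w,w];p=c[i]+[u-w,v-w];print(n,p,st[i],P(f,*p),P(f,*p,z=.029))
```

```text
power [318.55614035 217.68245614] [  5   5  26  28 570] [0.57234481 0.04751467 0.02889541] [0.57231854 0.04751146 0.029     ]
timer [259.33445946 217.26013514] [ 14   6  11  30 296] [ 0.5794977  -0.01135054  0.02785949] [ 0.5791885  -0.01119126  0.029     ]
```

All three views agree: power key at (0.573, 0.047), timer at (0.5795, −0.012), tops at 0.029. Descending over the power key.

```bash
python3 -m creep '{"moves":[{"x":0.005,"y":0.0,"z":-0.036,"wx":0.0,"wy":0.0,"wz":0.0,"claw":0.0},{"x":0.005,"y":0.0,"z":-0.036,"wx":0.0,"wy":0.0,"wz":0.0,"claw":0.0},{"x":0.005,"y":0.0,"z":-0.036,"wx":0.0,"wy":0.0,"wz":0.0,"claw":0.0},{"x":0.0,"y":0.0,"z":-0.036,"wx":0.0,"wy":0.0,"wz":0.0,"claw":0.0},{"x":0.0,"y":0.0,"z":-0.030,"wx":0.0,"wy":0.0,"wz":0.0,"claw":0.0}]}'
python3 -m creep '{"moves":[{"x":0.0,"y":0.0,"z":0.0,"wx":0.0,"wy":0.0,"wz":0.0,"claw":0.0},{"x":0.0,"y":0.0,"z":0.0,"wx":0.0,"wy":0.0,"wz":0.0,"claw":0.0}]}'
```

```text
time: 2.37
tcp_pos: [0.5705, 0.0523, 0.0548]
ee_rot: [-0.063, 0.998, -0.0, -0.001]
ft_force: [0.2, 0.3, -0.1]
gripper_width: 0.0002
gripper_force: 0.0
time: 2.53
tcp_pos: [0.5704, 0.0519, 0.0566]
ee_rot: [-0.063, 0.998, -0.0, -0.002]
ft_force: [-0.0, 0.1, 1.8]
gripper_width: -0.0004
gripper_force: 0.0
```

```bash
python3 -m creep '{"moves":[{"x":0.0025,"y":-0.005,"z":-0.012,"wx":0.0,"wy":0.0,"wz":0.0,"claw":0.0},{"x":0.0,"y":0.0,"z":-0.008,"wx":0.0,"wy":0.0,"wz":0.0,"claw":0.0},{"x":0.0,"y":0.0,"z":0.0,"wx":0.0,"wy":0.0,"wz":0.0,"claw":0.0},{"x":0.0,"y":0.0,"z":0.0,"wx":0.0,"wy":0.0,"wz":0.0,"claw":0.0}]}'
python3 - <<'E'
from plant import robot
o=robot.get_obs();print(o['tcp_pos'],o['ft_force'])
E
```

```text
time: 2.87
tcp_pos: [0.5741, 0.047, 0.038]
ee_rot: [-0.063, 0.998, 0.0, 0.0]
ft_force: [0.4, 0.2, 0.1]
gripper_width: 0.0002
gripper_force: 0.0
[0.57408861 0.04704369 0.03795948] [0.4013125  0.22273764 0.07978281]
```

Centred over the power key and 9 mm above it. Pressing in small steps.

```bash
python3 -m creep '{"moves":[{"x":0.0,"y":0.0,"z":-0.004,"wx":0.0,"wy":0.0,"wz":0.0,"claw":0.0},{"x":0.0,"y":0.0,"z":-0.004,"wx":0.0,"wy":0.0,"wz":0.0,"claw":0.0},{"x":0.0,"y":0.0,"z":-0.002,"wx":0.0,"wy":0.0,"wz":0.0,"claw":0.0},{"x":0.0,"y":0.0,"z":0.0,"wx":0.0,"wy":0.0,"wz":0.0,"claw":0.0}]}'
python3 -m creep '{"moves":[{"x":0.0,"y":0.0,"z":-0.002,"wx":0.0,"wy":0.0,"wz":0.0,"claw":0.0},{"x":0.0,"y":0.0,"z":-0.002,"wx":0.0,"wy":0.0,"wz":0.0,"claw":0.0},{"x":0.0,"y":0.0,"z":0.0,"wx":0.0,"wy":0.0,"wz":0.0,"claw":0.0}]}'
```

```text
time: 3.2
tcp_pos: [0.574, 0.0472, 0.0271]
ee_rot: [-0.063, 0.998, 0.0, 0.0]
ft_force: [0.5, 1.2, 2.9]
gripper_width: -0.0001
gripper_force: 1.3
time: 3.45
tcp_pos: [0.5741, 0.0472, 0.0232]
ee_rot: [-0.063, 0.998, 0.0, 0.0]
ft_force: [-0.3, 2.5, 5.3]
gripper_width: 0.0
gripper_force: 2.4
```

```bash
python3 -m creep '{"moves":[{"x":0.0,"y":0.0,"z":-0.001,"wx":0.0,"wy":0.0,"wz":0.0,"claw":0.0},{"x":0.0,"y":0.0,"z":0.0,"wx":0.0,"wy":0.0,"wz":0.0,"claw":0.0},{"x":0.0,"y":0.0,"z":0.0,"wx":0.0,"wy":0.0,"wz":0.0,"claw":0.0}]}'
python3 -m creep '{"moves":[{"x":0.0,"y":0.0,"z":0.004,"wx":0.0,"wy":0.0,"wz":0.0,"claw":0.0},{"x":0.0,"y":0.0,"z":0.006,"wx":0.0,"wy":0.0,"wz":0.0,"claw":0.0},{"x":0.0,"y":0.0,"z":0.010,"wx":0.0,"wy":0.0,"wz":0.0,"claw":0.0},{"x":0.0,"y":0.0,"z":0.010,"wx":0.0,"wy":0.0,"wz":0.0,"claw":0.0},{"x":0.0,"y":0.0,"z":0.0,"wx":0.0,"wy":0.0,"wz":0.0,"claw":0.0}]}'
python3 -m creep '{"moves":[{"x":0.002,"y":-0.020,"z":0.0,"wx":0.0,"wy":0.0,"wz":0.0,"claw":0.0},{"x":0.002,"y":-0.020,"z":0.0,"wx":0.0,"wy":0.0,"wz":0.0,"claw":0.0},{"x":0.0015,"y":-0.019,"z":0.0,"wx":0.0,"wy":0.0,"wz":0.0,"claw":0.0},{"x":0.0,"y":0.0,"z":0.0,"wx":0.0,"wy":0.0,"wz":0.0,"claw":0.0},{"x":0.0,"y":0.0,"z":0.0,"wx":0.0,"wy":0.0,"wz":0.0,"claw":0.0}]}'
python3 - <<'E'
from plant import robot,cams
import cv2,pickle
from h import P
f=cams.grab_frame('wrist');cv2.imwrite('pics/w2.png',f['img'][:,:,::-1])
f=cams.grab_frame('top');cv2.imwrite('pics/t2.png',cv2.resize(f['img'][110:220,230:390,::-1],None,fx=5,fy=5))
E
```

```text
time: 3.7
tcp_pos: [0.5741, 0.0472, 0.0225]
ee_rot: [-0.063, 0.998, 0.0, 0.0]
ft_force: [0.2, 1.8, 5.5]
gripper_width: 0.0002
gripper_force: 2.6
time: 4.12
tcp_pos: [0.5748, 0.0469, 0.0546]
ee_rot: [-0.063, 0.998, 0.0, 0.001]
ft_force: [1.2, 0.2, -0.3]
gripper_width: -0.0001
gripper_force: 0.0
time: 4.53
tcp_pos: [0.5793, -0.0132, 0.0526]
ee_rot: [-0.062, 0.998, -0.0, 0.0]
ft_force: [-0.1, 0.1, 0.5]
gripper_width: -0.0002
gripper_force: 0.0
```

View pics/w2.png

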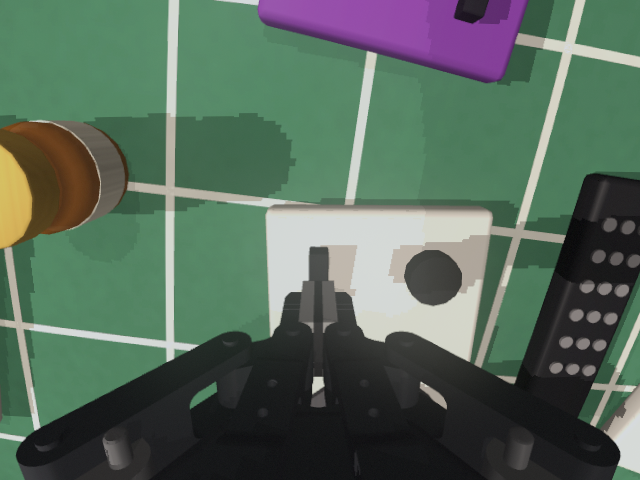

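The fingertips line up with the timer key at (318,265). The power key at (433,277) is up and the warmer hasn't moved. Pressing the timer now.

```bash
python3 -m creep '{"moves":[{"x":0.0,"y":0.001,"z":-0.010,"wx":0.0,"wy":0.0,"wz":0.0,"claw":0.0},{"x":0.0,"y":0.0,"z":-0.008,"wx":0.0,"wy":0.0,"wz":0.0,"claw":0.0},{"x":0.0,"y":0.0,"z":-0.004,"wx":0.0,"wy":0.0,"wz":0.0,"claw":0.0},{"x":0.0,"y":0.0,"z":-0.003,"wx":0.0,"wy":0.0,"wz":0.0,"claw":0.0},{"x":0.0,"y":0.0,"z":0.0,"wx":0.0,"wy":0.0,"wz":0.0,"claw":0.0}]}'
python3 -m creep '{"moves":[{"x":0.0,"y":0.0,"z":-0.002,"wx":0.0,"wy":0.0,"wz":0.0,"claw":0.0},{"x":0.0,"y":0.0,"z":-0.002,"wx":0.0,"wy":0.0,"wz":0.0,"claw":0.0},{"x":0.0,"y":0.0,"z":0.0,"wx":0.0,"wy":0.0,"wz":0.0,"claw":0.0}]}'
```

```text
time: 5.05
tcp_pos: [0.5789, -0.0106, 0.0264]
ee_rot: [-0.063, 0.998, 0.0, -0.001]
ft_force: [-1.2, 0.9, 2.3]
gripper_width: -0.0001
gripper_force: 1.5
time: 5.3
tcp_pos: [0.5793, -0.0109, 0.0232]
ee_rot: [-0.063, 0.998, 0.0, -0.0]
ft_force: [-1.9, 2.6, 5.1]
gripper_width: 0.0002
gripper_force: 2.4
```

```bash
python3 -m creep '{"moves":[{"x":0.0,"y":0.0,"z":-0.001,"wx":0.0,"wy":0.0,"wz":0.0,"claw":0.0},{"x":0.0,"y":0.0,"z":0.0,"wx":0.0,"wy":0.0,"wz":0.0,"claw":0.0},{"x":0.0,"y":0.0,"z":0.0,"wx":0.0,"wy":0.0,"wz":0.0,"claw":0.0}]}'
python3 -m creep '{"moves":[{"x":0.0,"y":0.0,"z":0.004,"wx":0.0,"wy":0.0,"wz":0.0,"claw":0.0},{"x":0.0,"y":0.0,"z":0.006,"wx":0.0,"wy":0.0,"wz":0.0,"claw":0.0},{"x":0.0,"y":0.0,"z":0.020,"wx":0.0,"wy":0.0,"wz":0.0,"claw":0.0},{"x":0.0,"y":0.0,"z":0.030,"wx":0.0,"wy":0.0,"wz":0.0,"claw":0.0},{"x":0.0,"y":0.0,"z":0.030,"wx":0.0,"wy":0.0,"wz":0.0,"claw":0.0}]}'
python3 -m creep '{"moves":[{"x":-0.010,"y":0.0,"z":0.030,"wx":0.0,"wy":0.0,"wz":0.0,"claw":0.0},{"x":-0.010,"y":0.0,"z":0.030,"wx":0.0,"wy":0.0,"wz":0.0,"claw":0.0},{"x":-0.010,"y":0.0,"z":0.030,"wx":0.0,"wy":0.0,"wz":0.0,"claw":0.0},{"x":0.0,"y":0.0,"z":0.0,"wx":0.0,"wy":0.0,"wz":0.0,"claw":0.0},{"x":0.0,"y":0.0,"z":0.0,"wx":0.0,"wy":0.0,"wz":0.0,"claw":0.0}]}'
python3 - <<'E'
from plant import robot,cams
import cv2
f=cams.grab_frame('wrist');cv2.imwrite('pics/w3.png',f['img'][:,:,::-1])
E
```

```text
time: 5.55
tcp_pos: [0.5794, -0.0109, 0.0225]
ee_rot: [-0.063, 0.998, 0.0, 0.0]
ft_force: [-1.6, 1.4, 4.2]
gripper_width: -0.0001
gripper_force: 2.6
time: 5.97
tcp_pos: [0.5788, -0.0115, 0.1133]
ee_rot: [-0.063, 0.998, -0.0, -0.001]
ft_force: [0.1, 0.4, -1.1]
gripper_width: -0.0001
gripper_force: 0.0
time: 6.38
tcp_pos: [0.55, -0.0112, 0.2045]
ee_rot: [-0.063, 0.998, 0.0, 0.002]
ft_force: [1.0, 0.0, -1.2]
gripper_width: -0.0
gripper_force: 0.0
```

View pics/w3.png

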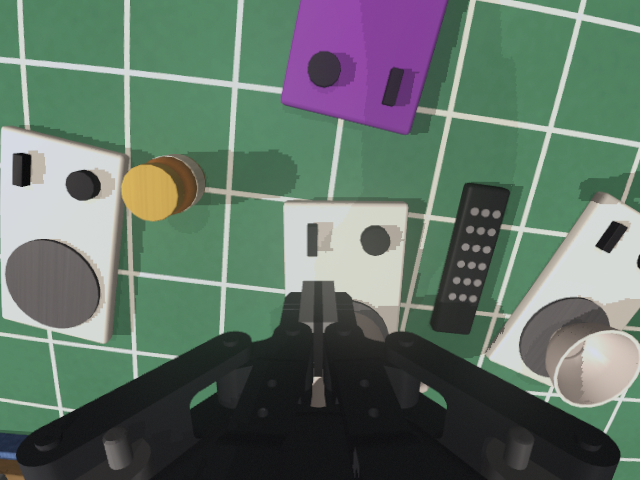

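The view shows the timer key (312,240) and power key (375,240) both up, and nothing shifted. Both keys went down about 6.5 mm, at roughly 4–5.5 N. Handing in.

```bash
python3 -c "
from plant import robot
print(robot.close_job())"
```

```text
the job is handed in; nothing more can be done
None
```

On the mug's warmer I pressed the power key and then the timer key, about 6.5 mm each; both came back up, the arm drew back clear of everything, and I handed in the job (no verdict was returned).

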